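# Wind the plate jack up to the gauge post

## Task

Fit the loose crank handle over the flat-bladed drive shaft of the bench jack, turning it gently by feel until its socket drops fully home; never force it. Then wind the jack up by the crank until the top of the violin plate it carries is flush with the top of the wooden gauge post beside it. Leave the crank seated on the shaft, let go of it, and do not disturb the glue bottle, the chisel or the small plane.

Things in the scene. Friction and masses are not known exactly. Their poses are not given: they have to be found in the camera images.
- jack: Grey jack fixed to the bench; origin on the bench on its drive shaft's axis. Gear housing 70 x 70 mm, 85 mm tall, round that axis; the ram with the violin plate stands 150 mm along the jack's +x. Turning the shaft clockwise seen from above raises the plate 10 mm a turn. Stiff screw: 0.3 N m, 4 N at the crank's knob; it stays where it is left.
- shaft (a point): On the upright drive shaft's axis, at the top of its round flange (52 mm wide), 91 mm above the bench, z up. Above it the shaft ends in a flat upright blade 30 x 10 mm, 21 mm tall, its top 3 mm chamfered to 27 x 7 mm. The blade turns with the screw: at the start its length lies anywhere within 1.1 rad either way of the jack's y axis, and this pose does NOT give it.
- crank_boss (a point): Centre of the square steel boss (22 x 22 mm, 44 mm tall, faces square to the crank's x and y) on top of the loose crank's hub, on the hub's axis: the place to grip while fitting. Crank 0.3 to 0.5 kg, standing on its hub. A flat arm, 20 mm wide, runs from the hub along the crank's +x to the knob, its underside 30 mm below this point.
- socket (a point): Centre of the hub's underside, 60 mm below crank_boss; the hub is 49 x 29 mm (long along the crank's x). Mouth of a slot-shaped socket, 33 x 13 mm (long along the crank's x), 31 mm deep, open below. Fully home it rests on the flange, at shaft; perched on the blade it is 21 mm higher. It enters when the slot is within about 0.15 rad of the blade, either way round.
- knob_mid (a point): Middle of the crank's upright wooden knob: 22 mm in diameter, 46 mm tall, spinning freely about its own axis, 70 mm from the hub's axis along the crank's +x and 2 mm higher than crank_boss. The arm's top is 24 mm below this point.
- plate_top (a point): Centre of the top face of the violin plate (pale wood, 348 mm long across the jack, up to 200 mm wide, 12 mm thick) that is clamped on the jack's ram; it rises with it.
- gauge_top (a point): Centre of the top face (50 x 36 mm) of the dark wooden gauge post fixed to the bench beside the plate.
- glue_mid (a point): Middle of a glue bottle, 52 mm in diameter and 120 mm tall, standing on the bench; leave alone.
- chisel: Chisel with wooden handle, 200 mm long, lying on the bench along its own x; leave alone.
- plane_mid (a point): Small wooden block plane, 110 x 36 mm, 65 mm tall; point 20 mm above the bench at its middle; leave alone.
Mind the look-alikes: they are no part of the job. There is more than one size of the part that bears crank_boss; the job needs the middle-sized.

How it is judged:
By the outcome, as a careful person would: the job done as asked, in the order asked, and still so for the second after the job is handed in, with the robot touching nothing.
It also fails if it takes over 72 s, if anything falls off the work surface, if the arm or the gripper's body presses on something with over 40 N, if the wrist force passes 120 N, or if a joint passes its speed limit or range.

## Robot

A 6-joint arm with a two-finger parallel gripper is mounted at the origin on the work surface. World frame = base frame: x ahead of the robot, y to its left, z up, the work surface at z = 0. Lengths are in m, angles in rad, forces in N, time in s.
With the tool pointing down it reaches from about 0.35 to 0.975 m from the base axis. Payload 4.9 kg.
Tool frame: the origin (TCP) lies at the very end of the fingers, on their centre line; the grasp point (between the pads) lies 19 mm behind it; x points along the fingers, y is the direction in which the jaws open and shut, and the axes are right-handed (so a half turn about x gives the same grasp; the last joint's range is limited). The gripper opens to 85 mm and grips with 20 to 120 N. Pads are 22 mm wide; open, the fingers measure 114 mm over their backs; the gripper's body (76 mm by 85 mm) begins 54 mm behind the grasp point. The pads swing forward as they close: fully open they stand 13 mm farther back than shut.
Start: joints at [1.163, 0.053, 1.613, -0, 1.476, -0.119], TCP at [0.178, 0.599, 0.231] pointing down, gripper open.
Joint ranges: [-3.01, 3.01], [-1.01, 2.22], [0.06, 2.58], [-1.02, 4.17], [0.09, 2.62], [-3.14, 3.14]. Speed limits (rad/s): [2.57, 2.57, 3.14, 3.14, 3.14, 3.14].

## Interface

Orientations are given as a unit quaternion [w, x, y, z].
In Python, from plant import manip gives the robot as it stands.
- The arm moves only by the tool play_rows, never from a script. Its argument "plan" is a list of rows, each a list of 5 numbers: the shift along the tool's x, y, z in mm, then the turn about the tool's x in rad, then the closure, from -1 (fully open) to 1 (shut). A call has 1 to 8 rows; each row is the pose to reach, as a shift and turn from the pose commanded when the call began, along the tool's axes at that moment; what a row does not reach only later rows make up. A row lasts 1/8 s, in which the tool goes at most 62.5 mm and 10.7 degrees, less where a joint would pass 70% of its speed; a pose out of reach is approached as far as the arm can. A call with a gripper value outside its range is refused whole. The fingers move at their own pace and stop on an object; the grip force is fixed at half the most. Time passes only in rows, so rows that repeat a pose let the fingers close. It gives the time, the measured TCP pose, the force and the opening at its end, in the units of the state.
- manip.state(): the state, without advancing time (a new reading comes with each control period).
- manip.grab_frame(name): name is "side" or "top" or "wrist"; returns a dict with "img" (420x560x3 uint8, red, green, blue), "range_z" (420x560 float32, m along the optical axis (not along the pixel's ray), 0 where there is no reading), "fx", "fy", "cx", "cy" (pixels), "origin" and "rotation" of the camera in the world. Camera axes: x right, y up, looking along -z (the intrinsics and any distortion apply to the point x, -y, -z); pixel columns grow to the right and rows downward; lengths in m; the calibration is good to about 2 mm. A picture is of the moment at which its call begins.
- manip.job_done(): hands the job in, once; it reports no verdict.
The state is a dict: "time": time; "joint_pos": joint angles; "joint_vel": joint speeds; "joint_efforts": joint torques, N m; "tool_pos": TCP position; "tool_rot": TCP orientation; "contact_force": force on the tool from outside, world axes, zero at the start; "ft_torque": the same for the moment, N m; "gripper_width": opening from 0.0 (shut) to 1.0 (fully open).
Only numpy, scipy, OpenCV 4.12 (cv2) and the standard library are available. Lean on these libraries where they do the work, as an engineer would, in place of code of your own. Each camera call takes 0.05 s, during which the arm holds its last target. There are 200 camera calls.

## Working session

There is one attempt and no reset: what is moved stays moved. The work goes in short steps, Python scripts to look and compute and a tool call to move; the robot and the scene stay as the last step left them, time stands still between calls to the robot, and variables do not carry over. Pictures are saved under pics/ and viewed, about 8 in all and at most 12, crops included, and the job is handed in when it is done.

Besides the shell and the picture viewer there is one more tool, called as name(argument=value, ...) on one line, values as JSON. play_rows: Moves the arm, as the interface text tells. Its arguments: {"type":"object","properties":{"plan":{"type":"array"}},"required":["plan"]}

```bash
mkdir -p pics
cat > h.py <<'E'
import numpy as np, cv2
from plant import manip
def grab(n):
    f=manip.grab_frame(n); np.savez('last_'+n,**f); return f
def save(f,name,crop=None,s=1):
    im=f['img'][...,::-1]
    if crop: r0,r1,c0,c1=crop; im=im[r0:r1,c0:c1]
    cv2.imwrite('pics/'+name,cv2.resize(im,None,fx=s,fy=s,interpolation=cv2.INTER_CUBIC))
def pts(f):
    z=f['range_z']; v,u=np.mgrid[0:z.shape[0],0:z.shape[1]]
    c=np.stack([(u-f['cx'])/f['fx']*z,-(v-f['cy'])/f['fy']*z,-z],-1)
    return c@np.array(f['rotation']).T+np.array(f['origin'])
E
python3 - <<'E'
from h import *
a=grab('top');b=grab('side')
save(a,'top0.png');save(b,'side0.png')
for f in(a,b):print(f['fx'],f['fy'],f['cx'],f['origin'],np.round(f['rotation'],3).tolist(),[k for k in f], (f['range_z']>0).mean())
print(manip.state())
E
```

```text
420.87380514191466 420.87380514191466 279.7919673219249 [0.40367105 0.00634919 1.20094829] [0.713, 0.034, -0.052, -0.699] ['img', 'range_z', 'fx', 'fy', 'cx', 'cy', 'origin', 'rotation'] 0.9958673469387755
517.9163415056267 517.9163415056267 279.2878342537236 [ 0.19617045 -0.68806353  0.85931931] [0.905, 0.358, -0.083, -0.214] ['img', 'range_z', 'fx', 'fy', 'cx', 'cy', 'origin', 'rotation'] 0.9958928571428571
{'time': 0.1, 'joint_pos': array([ 1.16300273e+00,  5.33028736e-02,  1.61417419e+00,  1.81995804e-05,
        1.47599034e+00, -1.19031039e-01]), 'joint_vel': array([-0.00129842, -0.00103625, -0.00297146, -0.00045844,  0.00057541,
       -0.00134339]), 'joint_efforts': array([ 1.90208534e-04, -3.94902527e+01, -3.71363389e+01, -1.06642603e-04,
        3.92511298e-03, -4.05965523e-06]), 'tool_pos': array([0.17776544, 0.59859426, 0.23016804]), 'tool_rot': array([ 0.69957025,  0.10110092,  0.69992779, -0.1023775 ]), 'contact_force': array([-0.46796418,  0.25137728,  0.45506266]), 'ft_torque': array([ 0.03115012,  0.01651675, -0.00410738]), 'gripper_width': 1.0034164850474203}
```

View pics/top0.png

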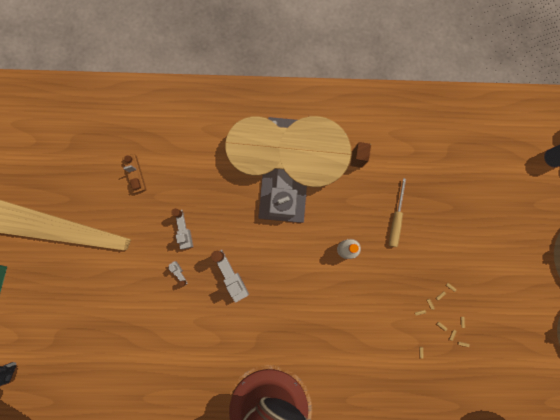

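View pics/side0.png

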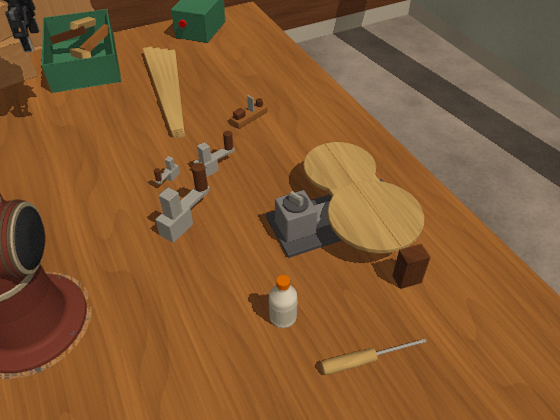

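The top view shows the jack's blade at about (283,200), the gauge at (363,153) and the plate between them. There are three cranks: large at (228,277), middle at (181,230) and small at (177,273). Next I'll measure these.

```bash
cat > m.py <<'E'
from h import *
a=dict(np.load('last_top.npz'));P=pts(a)
print('table z',np.round([P[300,400,2],P[100,450,2],P[250,100,2]],4))
def reg(n,r0,r1,c0,c1,lo,hi):
    Q=P[r0:r1,c0:c1].reshape(-1,3); Q=Q[(Q[:,2]>lo)&(Q[:,2]<hi)]
    if len(Q)<3: print(n,len(Q));return
    (c,wh,an)=cv2.minAreaRect((Q[:,:2]*1000).astype(np.float32))
    print(n,len(Q),'med',np.round(np.median(Q,0),4),'z',np.round(np.percentile(Q[:,2],[5,50,95]),4),'rect',np.round(c,1),np.round(wh,1),round(an,1))
    return Q
for n,b in dict(mid=(205,254,168,196),big=(248,305,208,250),small=(258,288,166,190)).items():
    Q=P[b[0]:b[1],b[2]:b[3]].reshape(-1,3);print(n,'zmax',Q[:,2].max())
    print(np.histogram(Q[:,2],bins=np.arange(0.01,.2,.01))[0])
reg('hi_mid boss',225,254,168,196,.075,.12)
reg('knob_mid',205,224,168,190,.075,.12)
reg('arm',205,254,168,196,.045,.07)
reg('hub all',205,254,168,196,.02,.2)
reg('blade',185,215,265,302,.1,.14)
reg('flange',180,222,262,305,.087,.096)
reg('housing',175,225,255,310,.07,.14)
reg('plate',110,190,220,352,.09,.25)
reg('gauge',138,170,352,376,.05,.2)
reg('glue',235,262,335,365,.02,.2)
E
python3 m.py
python3 - <<'E'
import sys;sys.path.insert(0,'.')
import os;os.chdir('.')
from h import *
a=dict(np.load('last_top.npz'));im=a['img'][...,::-1]
c1=cv2.resize(im[200:310,150:260],(550,550),interpolation=cv2.INTER_CUBIC)
cv2.imwrite('pics/c1.png',np.hstack([c1[:, :400],cv2.resize(im[170:230,255:315],(400,550),interpolation=cv2.INTER_CUBIC)]))
E
```

```text
Traceback (most recent call last):
  File "m.py", line 2, in <module>
    a=dict(np.load('last_top.npz'));P=pts(a)
                                      ~~~^^^
  File "h.py", line 12, in pts
    return c@np.array(f['rotation']).T+np.array(f['origin'])
           ~^~~~~~~~~~~~~~~~~~~~~~~~~~
ValueError: matmul: Input operand 1 has a mismatch in its core dimension 0, with gufunc signature (n?,k),(k,m?)->(n?,m?) (size 4 is different from 3)
```

View pics/c1.png

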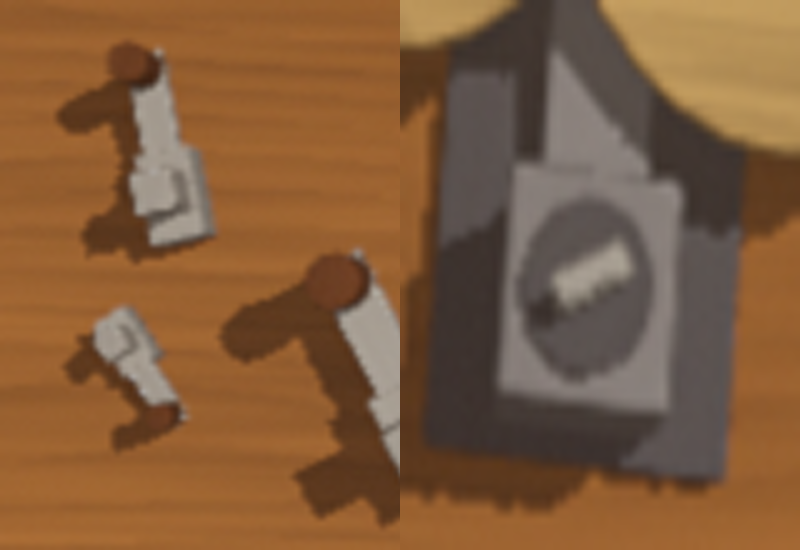

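```bash
sed -i "s/np.array(f\['rotation'\]).T/R.from_quat(f['rotation'],scalar_first=True).as_matrix().T/; 1a from scipy.spatial.transform import Rotation as R" h.py; python3 m.py
python3 -c "
from h import *
s=manip.state();print(R.from_quat(s['tool_rot'],scalar_first=True).as_matrix().round(3))"
```

```text
table z [ 0.0012 -0.0033 -0.004 ]
mid zmax 1.2009482850547588
[ 11  17 191  51  12  17  20 114   0   0   0   0   0   0   0   0   0   0]
big zmax 1.2009482850547588
[  7   7   7  99 332   7   8  10   9  42 206   2   0   0   0   0   0   0]
small zmax 0.06160761592826214
[ 12 103  11  11  53   5   0   0   0   0   0   0   0   0   0   0   0   0]
hi_mid boss 73 med [0.4568 0.2418 0.0816] z [0.0776 0.0816 0.0857] rect [457.2 241.9] [21.5 21.8] 12.5
knob_mid 56 med [0.525  0.2578 0.0843] z [0.0806 0.0843 0.0878] rect [524.1 258.2] [20.4 18.9] 87.6
arm 38 med [0.4665 0.2433 0.0567] z [0.0466 0.0567 0.0691] rect [488.  246.5] [84.9 20.7] 10.5
hub all 422 med [0.4779 0.2472 0.0403] z [0.0325 0.0403 0.0851] rect [484.1 247.7] [104.1  29.5] 13.0
blade 48 med [ 0.5598 -0.0273  0.1107] z [0.1042 0.1107 0.1142] rect [560.7 -27.1] [ 9.9 29.4] 20.8
flange 290 med [ 0.5581 -0.0275  0.0903] z [0.0874 0.0903 0.0944] rect [559.9 -27.7] [67.8 65.2] 85.0
housing 786 med [ 0.5631 -0.0326  0.0861] z [0.0713 0.0861 0.1068] rect [581.8 -45.2] [102.  115.7] 85.3
plate 1
gauge 304 med [ 0.6995 -0.2415  0.083 ] z [0.0552 0.083  0.087 ] rect [ 702.2 -244.1] [36.5 50.2] 81.8
glue 347 med [ 0.4361 -0.2026  0.0839] z [0.0348 0.0839 0.1211] rect [ 437.7 -209.2] [49.4 51.4] 77.2
[[-0.001  0.285  0.959]
 [-0.002  0.959 -0.285]
 [-1.    -0.002 -0.   ]]
```

```bash
cat > pl.py <<'E'
from h import *
def heights(cam,f=None):
    f=f or dict(np.load(f'last_{cam}.npz'));P=pts(f);h=cv2.cvtColor(f['img'],cv2.COLOR_RGB2HSV)
    X,Y,Z=P[...,0],P[...,1],P[...,2]
    tab=(X>.45)&(X<.85)&(Y<.2)&(Y>-.3)&(abs(Z)<.012)
    # gauge/plate tops relative to bench around
    pl=(X>.6)&(X<.82)&(Y>-.2)&(Y<.14)&(Z>.035)&(Z<.1)&(h[...,0]>14)&(h[...,0]<32)&(h[...,1]>60)&(h[...,2]>120)
    ga=(abs(X-.702)<.015)&(abs(Y+.244)<.018)&(Z>.06)
    for n,m in(('bench',tab),('plate',pl),('gauge',ga)):
        Q=P[m]; med=np.median(Q[:,2]); Q=Q[abs(Q[:,2]-med)<.012]
        A=np.c_[Q[:,:2]-Q[:,:2].mean(0),np.ones(len(Q))]; k=np.linalg.lstsq(A,Q[:,2],rcond=None)[0]
        r,_,an=cv2.minAreaRect((Q[:,:2]*1000).astype(np.float32)),0,0
        print(cam,n,len(Q),'mean z',round(k[2]*1000,2),'slope',k[:2].round(4),'ctr',Q.mean(0).round(4),'std',Q[:,2].std().round(4),'rect',np.round(r[0],0),np.round(r[1],0),round(r[2],1))
if __name__=='__main__': heights('top');heights('side')
E
python3 pl.py
```

```text
top bench 14363 mean z 0.65 slope [ 0.0001 -0.0006] ctr [ 0.6129 -0.0453  0.0007] std 0.003 rect [650. -50.] [400. 500.] 0.0
top plate 6530 mean z 71.01 slope [ 0.0001 -0.0031] ctr [ 0.7088 -0.0431  0.071 ] std 0.0022 rect [704. -33.] [199. 334.] 0.5
top gauge 140 mean z 83.8 slope [-0.0346  0.0093] ctr [ 0.7018 -0.2437  0.0838] std 0.0025 rect [ 702. -244.] [29. 36.] 0.1
side bench 18694 mean z 0.05 slope [-0.0005  0.0005] ctr [ 5.983e-01 -1.161e-01  1.000e-04] std 0.0026 rect [650. -50.] [400. 500.] 0.0
side plate 7739 mean z 70.37 slope [-0.0004 -0.0017] ctr [ 0.707  -0.0582  0.0704] std 0.0016 rect [706. -32.] [337. 201.] 90.0
side gauge 247 mean z 82.69 slope [0.0516 0.0791] ctr [ 0.7011 -0.2463  0.0827] std 0.0027 rect [ 702. -244.] [35. 30.] 89.0
```

play_rows(plan=[[0,-50,40,-0.1,-1],[0,-100,80,-0.2,-1],[0,-150,120,-0.3,-1],[0,-200,160,-0.4,-1],[0,-263,200,-0.516,-1],[0,-263,300,-0.516,-1],[0,-263,369,-0.516,-1],[0,-263,369,-0.516,-1]])

```text
time: 1.1
tool_pos: [0.4584, 0.2405, 0.2311]
tool_rot: [0.703, -0.08, 0.703, 0.08]
contact_force: [0.0, 0.5, 0.8]
gripper_width: 0.998
```

Run:
```python
from h import *
f=grab('wrist');save(f,'w1.png');P=pts(f);s=manip.state()
print(f['origin'],s['tool_pos'],f['fx'])
c=np.array([.457,.242])
import sys
def rect(lo,hi,ctr,r):
    m=(P[...,2]>lo)&(P[...,2]<hi)&(np.hypot(P[...,0]-ctr[0],P[...,1]-ctr[1])<r)&(f['range_z']>.1)
    Q=P[m]; q=cv2.minAreaRect((Q[:,:2]*1000).astype(np.float32));print(len(Q),np.round(q[0],1),np.round(q[1],1),round(q[2],1),Q.mean(0).round(4), np.percentile(Q[:,2],[5,95]).round(4))
rect(.074,.095,c,.025);rect(.074,.095,[.525,.258],.025);rect(.025,.095,[.48,.247],.08)
```

```text
[0.38478734 0.2235361  0.37405835] [0.46303242 0.23813204 0.23057532] 304.4831238498192
503 [455.9 242.7] [21.8 21.8] 13.1 [0.4551 0.2428 0.0818] [0.0801 0.0832]
372 [523.6 259. ] [21.1 21. ] 65.8 [0.522  0.2587 0.0838] [0.0761 0.0861]
2235 [483.1 248.8] [104.8  28.4] 13.1 [0.4795 0.2483 0.0585] [0.0371 0.0853]
```

View pics/w1.png

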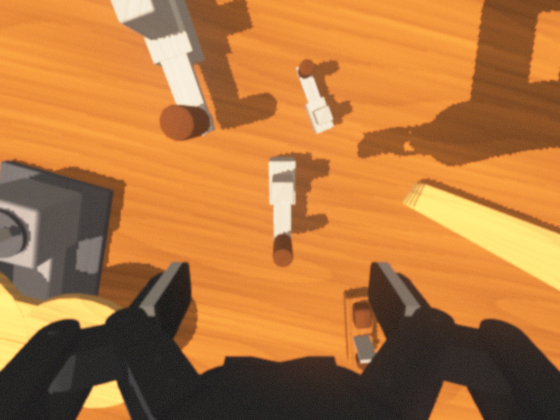

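play_rows(plan=[[0,-60,-13,0.18,-1],[0,-120,-26,0.36,-1],[0,-180,-40,0.54,-1],[0,-235,-55,0.72,-1],[0,-283,-72,0.9,-1],[0,-283,-72,1.08,-1],[0,-283,-72,1.25,-1],[0,-283,-72,1.43,-1]])

```text
time: 2.15
tool_pos: [0.45, -0.0502, 0.2307]
tool_rot: [0.581, 0.402, 0.582, -0.402]
contact_force: [-0.5, -1.4, -0.3]
gripper_width: 0.999
```

The wrist view confirms the middle crank at pixel (282,180), boss at (456,242.5) mm and heading 13.1°. The tool is a little short of the jack, but the picture should still cover it.

Run:
```python
from h import *
f=grab('wrist');P=pts(f);s=manip.state()
print(f['origin'],s['tool_pos'],s['joint_pos'].round(2))
z=f['range_z']
def rect(lo,hi,ctr,r):
    m=(P[...,2]>lo)&(P[...,2]<hi)&(np.hypot(P[...,0]-ctr[0],P[...,1]-ctr[1])<r)&(z>.1)
    Q=P[m]
    if len(Q)<5: print(len(Q));return
    v,u=np.nonzero(m)
    q=cv2.minAreaRect((Q[:,:2]*1000).astype(np.float32));print(len(Q),(u.min(),u.max(),v.min(),v.max()),np.round(q[0],1),np.round(q[1],1),round(q[2],1),Q.mean(0).round(4), np.percentile(Q[:,2],[5,95]).round(4))
c=[.56,-.0275]
rect(.1,.12,c,.03);rect(.106,.116,c,.03);rect(.08,.098,c,.045);rect(.088,.097,c,.045)
rect(.06,.1,[.702,-.244],.04)
```

```text
[0.42330884 0.02015397 0.37372956] [ 0.45003574 -0.05010481  0.23076018] [-0.28 -0.38  2.   -0.    1.53 -0.63]
480 (np.int64(391), np.int64(407), np.int64(200), np.int64(234)) [559.8 -26.4] [11.  30.7] 22.6 [ 0.5578 -0.0254  0.1094] [0.1016 0.113 ]
387 (np.int64(393), np.int64(407), np.int64(202), np.int64(234)) [559.9 -26.5] [11.  30.4] 22.6 [ 0.5585 -0.0257  0.1109] [0.1076 0.113 ]
4065 (np.int64(346), np.int64(435), np.int64(168), np.int64(250)) [559.5 -26.2] [70.  69.5] 85.8 [ 0.5556 -0.024   0.0875] [0.0832 0.0922]
1643 (np.int64(367), np.int64(420), np.int64(186), np.int64(237)) [560.  -26.2] [51.2 52.1] 70.2 [ 0.5572 -0.0248  0.0914] [0.09   0.0927]
19 (np.int64(433), np.int64(438), np.int64(400), np.int64(408)) [ 727.4 -233.6] [ 5.  10.8] 10.5 [ 0.7268 -0.2326  0.0838] [0.0819 0.0852]
```

play_rows(plan=[[0,60,-45,-0.18,-1],[0,120,-90,-0.36,-1],[0,120,-150,-0.54,-1],[0,120,-200,-0.72,-1],[0,107,-271,-0.9,-1],[0,107,-271,-1.08,-1],[0,107,-271,-1.25,-1],[0,107,-271,-1.43,-1]])

```text
time: 3.2
tool_pos: [0.4521, 0.2418, 0.2308]
tool_rot: [0.702, -0.084, 0.702, 0.083]
contact_force: [-0.6, 0.5, -0.1]
gripper_width: 0.999
```

```bash
python3 -c "
from h import *
s=manip.state();M=R.from_quat(s['tool_rot'],scalar_first=True).as_matrix();print(s['tool_pos'],M.round(3).tolist())
print('shift mm',(M.T@(np.array([.456,.2425,.046])-s['tool_pos'])*1000).round(1), 'tool y heading',np.degrees(np.arctan2(M[1,1],M[0,1])))"
```

```text
[0.45212461 0.24175368 0.23080121] [[-0.001, -0.235, 0.972], [-0.0, 0.972, 0.235], [-1.0, -0.0, -0.001]]
shift mm [184.8  -0.2   4.1] tool y heading 103.57525430494144
```

play_rows(plan=[[60,0,4,0,-1],[120,0,4,0.008,-1],[165,0,4,0.008,-1],[184,0,4,0.008,-1],[184,0,4,0.008,0.2],[184,0,4,0.008,1],[184,0,4,0.008,1],[184,0,4,0.008,1]])

```text
time: 4.2
tool_pos: [0.4582, 0.2429, 0.0494]
tool_rot: [0.704, -0.077, 0.701, 0.078]
contact_force: [-0.6, 0.3, 5.3]
gripper_width: 0.246
```

play_rows(plan=[[0,0,0,0,1],[-1,0,0,0,1],[-5,0,0,0,1],[-30,0,0,0,1],[-80,0,0,0,1],[-140,0,0,0,1],[-150,0,0,0,1],[-150,0,0,0,1]])

```text
time: 5.2
tool_pos: [0.4561, 0.242, 0.1965]
tool_rot: [0.702, -0.077, 0.703, 0.077]
contact_force: [0.0, -0.5, -3.4]
gripper_width: 0.25
```

```bash
cat > goto.py <<'E'
from h import *
import sys
t=np.array([float(v) for v in sys.argv[1:4]])/1000
s=manip.state();M=R.from_quat(s['tool_rot'],scalar_first=True).as_matrix();print(s['time'],s['tool_pos'].round(4),'F',s['contact_force'].round(1),'T',s['ft_torque'].round(2),s['joint_pos'].round(2))
print('shift mm',(M.T@(t-s['tool_pos'])*1000).round(1),'heading z',np.degrees(np.arctan2(M[1,2],M[0,2])).round(2),'x',M[:,0].round(3))
E
python3 goto.py 560 -26.8 196
```

```text
5.2 [0.4561 0.242  0.1965] F [ 0.  -0.5 -3.4] T [-0.01 -0.   -0.01] [ 0.34 -0.19  1.9  -0.    1.43 -1.45]
shift mm [   0.5 -284.9   43. ] heading z 12.56 x [-0.001 -0.001 -1.   ]
```

play_rows(plan=[[0,-35,5,0.177,1],[0,-75,10,0.354,1],[0,-115,16,0.531,1],[0,-155,22,0.708,1],[0,-195,28,0.885,1],[0,-230,34,1.062,1],[0,-260,39,1.239,1],[0,-285,43,1.41,1]])

```text
time: 6.2
tool_pos: [0.5587, -0.0275, 0.1927]
tool_rot: [0.582, 0.397, 0.587, -0.4]
contact_force: [-0.1, -0.1, -3.3]
gripper_width: 0.247
```

play_rows(plan=[[0,0,0,0,1],[0,0,0,0,1]])

```text
time: 6.45
tool_pos: [0.559, -0.026, 0.1944]
tool_rot: [0.584, 0.396, 0.587, -0.397]
contact_force: [-0.7, 0.7, -3.6]
gripper_width: 0.25
```

```bash
python3 goto.py 560 -26.8 165
python3 - <<'E'
from h import *
f=grab('wrist');save(f,'w2.png');P=pts(f);z=f['range_z'];s=manip.state();t=s['tool_pos']
for n,lo,hi,c,r in(('top',t[2]+.015,t[2]+.07,t,.1),('knob',t[2]+.02,t[2]+.06,[t[0]+.026,t[1]-.065],.03)):
    m=(P[...,2]>lo)&(P[...,2]<hi)&(np.hypot(P[...,0]-c[0],P[...,1]-c[1])<r)&(z>.06)
    h=cv2.cvtColor(f['img'],cv2.COLOR_RGB2HSV)
    if n=='knob': m&=h[...,1]>100
    Q=P[m]
    if len(Q)<5: print(n,len(Q));continue
    q=cv2.minAreaRect((Q[:,:2]*1000).astype(np.float32));print(n,len(Q),q,Q.mean(0).round(4))
E
```

```text
6.45 [ 0.559  -0.026   0.1944] F [-0.7  0.7 -3.6] T [ 0.07  0.02 -0.02] [-0.18 -0.07  1.8   0.    1.42 -0.56]
shift mm [29.4  0.7  1.2] heading z -68.16 x [-0.005  0.001 -1.   ]
top 19654 ((557.9728393554688, -23.678058624267578), (108.72330474853516, 31.483585357666016), 21.82891273498535) [ 0.5572 -0.0205  0.2455]
knob 0
```

View pics/w2.png

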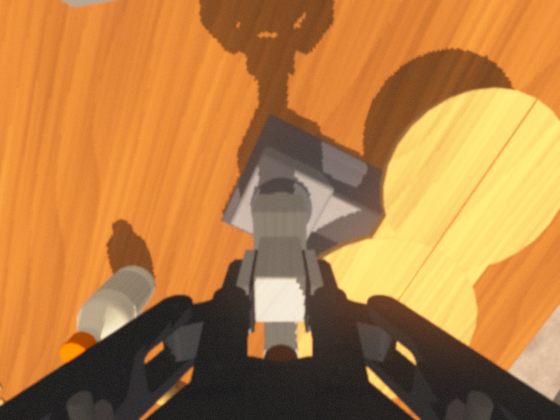

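Run:
```python
from h import *
f=dict(np.load('last_wrist.npz'));P=pts(f);g=f['img'].astype(int)
m=np.zeros(g.shape[:2],bool);m[268:330,245:315]=True
m&=(g.min(-1)>150)
n,l,st,_=cv2.connectedComponentsWithStats(m.astype(np.uint8));i=1+st[1:,4].argmax();m=l==i;print(st[i])
Q=P[m];print(np.percentile(Q[:,2],[5,50,95]).round(4));q=cv2.minAreaRect((Q[:,:2]*1000).astype(np.float32));print(q)
```

```text
[ 255  278   50   45 2081]
[0.2263 0.2273 0.2282]
((586.2843627929688, -75.98658752441406), (46.92290115356445, 260.13031005859375), 15.91572380065918)
```

Run:
```python
from h import *
f=dict(np.load('last_wrist.npz'));P=pts(f)
m=np.zeros((420,560),bool);m[270:328,248:312]=True
m&=(abs(P[...,2]-.2273)<.003)&(f['img'].min(-1)>150)
Q=P[m];q=cv2.minAreaRect((Q[:,:2]*1000).astype(np.float32));print(len(Q),q)
```

```text
2027 ((558.6707763671875, -25.047420501708984), (20.878347396850586, 21.60344123840332), 22.201929092407227)
```

play_rows(plan=[[8,0.5,1.7,0,1],[18,0.5,1.7,0,1],[26,0.5,1.7,0,1],[30,0.5,1.7,0,1],[32,0.5,1.7,0,1],[34,0.5,1.7,0,1],[36,0.5,1.7,0,1],[38,0.5,1.7,0,1]])

```text
time: 7.5
tool_pos: [0.5618, -0.0281, 0.1594]
tool_rot: [0.586, 0.397, 0.585, -0.397]
contact_force: [0.8, 0.9, -4.0]
gripper_width: 0.248
```

```bash
python3 goto.py 560 -26.8 140
```

```text
7.5 [ 0.5618 -0.0281  0.1594] F [ 0.8  0.9 -4. ] T [0.01 0.03 0.02] [-0.18 -0.04  1.83  0.    1.35 -0.56]
shift mm [19.4 -1.2 -1.9] heading z -68.23 x [ 0. -0. -1.]
```

play_rows(plan=[[2,-0.5,-0.5,0,1],[4,-0.5,-0.5,0,1],[6,-0.5,-0.5,0,1],[7,-0.5,-0.5,0,1]])

```text
time: 8.0
tool_pos: [0.561, -0.0277, 0.1521]
tool_rot: [0.585, 0.397, 0.586, -0.397]
contact_force: [0.6, -0.1, -3.4]
gripper_width: 0.245
```

play_rows(plan=[[2,0,0,0,1],[4,0,0,0,1],[6,0,0,0,1],[8,0,0,0,1],[10,0,0,0,1],[11,0,0,0,1],[11,0,0,0,1]])

```text
time: 8.88
tool_pos: [0.561, -0.0277, 0.1412]
tool_rot: [0.585, 0.397, 0.585, -0.397]
contact_force: [0.5, 0.4, -3.2]
gripper_width: 0.249
```

```bash
python3 goto.py 560 -26.8 140
```

```text
8.875 [ 0.561  -0.0277  0.1412] F [ 0.5  0.4 -3.2] T [ 0.02 -0.02 -0.02] [-0.18 -0.02  1.85 -0.    1.32 -0.56]
shift mm [ 1.2 -0.6 -1.2] heading z -68.23 x [-0.  0. -1.]
```

play_rows(plan=[[1,0,0,0,1],[1.5,0,0,0,1],[1.5,0,0,0,-1],[1.5,0,0,0,-1],[1.5,0,0,0,-1],[1.5,0,0,0,-1],[-20,0,10,0,-1],[-40,0,20,0,-1]])

```text
time: 9.88
tool_pos: [0.5685, -0.0466, 0.1819]
tool_rot: [0.585, 0.396, 0.586, -0.397]
contact_force: [0.9, 0.4, -0.3]
gripper_width: 1.0
```

Run:
```python
from h import *
f=grab('top');save(f,'t2.png',(90,240,200,400),3);P=pts(f)
f=grab('wrist');P=pts(f);s=manip.state();print(s['tool_pos'],s['gripper_width'],s['contact_force'])
for lo,hi in((.15,.2),):
  for n,c,r in(('boss',(.56,-.0265),.018),('knob',(.586,-.0914),.02)):
    m=(P[...,2]>lo)&(P[...,2]<hi)&(np.hypot(P[...,0]-c[0],P[...,1]-c[1])<r)&(f['range_z']>.05)
    Q=P[m]; 
    if len(Q)>20: t=np.percentile(Q[:,2],90);Q=Q[abs(Q[:,2]-t)<.004];print(n,len(Q),np.median(Q[:,2]).round(4),cv2.minAreaRect((Q[:,:2]*1000).astype(np.float32)))
```

```text
[ 0.5706664  -0.04753141  0.18497681] 0.9989511628143535 [-1.07018925 -0.11031732  1.06377113]
boss 1577 0.1732 ((560.5990600585938, -26.01551055908203), (21.646774291992188, 22.173341751098633), 22.849449157714844)
knob 933 0.176 ((587.3589477539062, -90.20916748046875), (21.477617263793945, 21.260610580444336), 70.15605926513672)
```

View pics/t2.png

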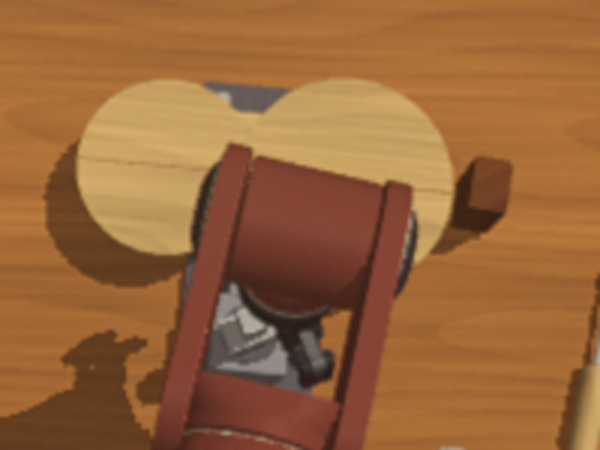

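Boss top is at 0.173 m, so the socket is fully home. Next I go to the knob.

```bash
python3 goto.py 586.8 -91 139
```

```text
9.975 [ 0.5707 -0.0475  0.185 ] F [-1.1 -0.1  1.1] T [-0.05 -0.02 -0.01] [-0.21 -0.04  1.79 -0.    1.39 -0.59]
shift mm [46.1 -1.3 46.2] heading z -68.29 x [ 0.006 -0.002 -1.   ]
```

play_rows(plan=[[0,0,25,0,-1],[0,0,47,0,-1],[20,0,47,0,-1],[36,0,47,0,-1],[42,0,47,0,-0.5],[42,0,47,0,1],[42,0,47,0,1],[42,0,47,0,1]])

```text
time: 10.98
tool_pos: [0.5864, -0.0899, 0.1403]
tool_rot: [0.586, 0.397, 0.585, -0.396]
contact_force: [0.5, 0.3, 0.8]
gripper_width: 0.239
```

```bash
python3 goto.py 586.8 -91 139; python3 -c "
import numpy as np
for n,ps in((1,range(15,121,15)),):
  print([[0,round(-70*np.sin(np.radians(p)),1),round(70*(np.cos(np.radians(p))-1),1)] for p in ps])
# second: start at 120
for s in (120,240):
  a=np.radians(s);f=lambda a:np.array([-np.sin(a),np.cos(a)])*70
  print(s,[(f(np.radians(s+p))-f(a)).round(1).tolist() for p in range(15,121,15)])
"
```

```text
10.975 [ 0.5864 -0.0899  0.1403] F [0.5 0.3 0.8] T [ 0.01 -0.   -0.02] [-0.28  0.05  1.77  0.    1.32 -0.66]
shift mm [ 1.3 -0.1  1.2] heading z -68.22 x [ 0.002 -0.    -1.   ]
[[0, np.float64(-18.1), np.float64(-2.4)], [0, np.float64(-35.0), np.float64(-9.4)], [0, np.float64(-49.5), np.float64(-20.5)], [0, np.float64(-60.6), np.float64(-35.0)], [0, np.float64(-67.6), np.float64(-51.9)], [0, np.float64(-70.0), np.float64(-70.0)], [0, np.float64(-67.6), np.float64(-88.1)], [0, np.float64(-60.6), np.float64(-105.0)]]
120 [[11.1, -14.5], [25.6, -25.6], [42.5, -32.6], [60.6, -35.0], [78.7, -32.6], [95.6, -25.6], [110.1, -14.5], [121.2, -0.0]]
240 [[7.0, 16.9], [9.4, 35.0], [7.0, 53.1], [0.0, 70.0], [-11.1, 84.5], [-25.6, 95.6], [-42.5, 102.6], [-60.6, 105.0]]
```

play_rows(plan=[[0,-9.1,-0.6,0,1],[0,-18.1,-2.4,0,1],[0,-26.8,-5.3,0,1],[0,-35,-9.4,0,1]])

```text
time: 11.48
tool_pos: [0.55, -0.0948, 0.1403]
tool_rot: [0.586, 0.397, 0.584, -0.397]
contact_force: [4.5, -1.4, 3.3]
gripper_width: 0.242
```

```bash
python3 goto.py 560.2 -26.5 139; python3 -c "
import numpy as np
f=lambda a:np.array([-np.sin(np.radians(a)),np.cos(np.radians(a))])*70
for s,st in ((30,11.25),(120,15),(240,15)):
  print(s,[(f(s+st*k)-f(s)).round(1).tolist() for k in range(1,9)])
"
```

```text
11.475 [ 0.55   -0.0948  0.1403] F [ 4.5 -1.4  3.3] T [-0.16 -0.9   0.07] [-0.3  -0.03  1.86 -0.    1.32 -0.68]
shift mm [  1.2  34.8 -59.7] heading z -68.25 x [ 0.002 -0.001 -1.   ]
30 [[-11.2, -8.0], [-20.5, -18.0], [-27.8, -29.7], [-32.6, -42.5], [-34.9, -56.0], [-34.4, -69.8], [-31.3, -83.1], [-25.6, -95.6]]
120 [[11.1, -14.5], [25.6, -25.6], [42.5, -32.6], [60.6, -35.0], [78.7, -32.6], [95.6, -25.6], [110.1, -14.5], [121.2, -0.0]]
240 [[7.0, 16.9], [9.4, 35.0], [7.0, 53.1], [0.0, 70.0], [-11.1, 84.5], [-25.6, 95.6], [-42.5, 102.6], [-60.6, 105.0]]
```

Forces are as expected, about 4.7 N tangential. I'll keep winding.

play_rows(plan=[[0,-11.2,-8,0,1],[0,-20.5,-18,0,1],[0,-27.8,-29.7,0,1],[0,-32.6,-42.5,0,1],[0,-34.9,-56,0,1],[0,-34.4,-69.8,0,1],[0,-31.3,-83.1,0,1],[0,-25.6,-95.6,0,1]])

```text
time: 12.48
tool_pos: [0.4898, -0.0152, 0.14]
tool_rot: [0.586, 0.396, 0.585, -0.397]
contact_force: [2.4, -4.8, 4.1]
gripper_width: 0.239
```

```bash
python3 goto.py 560.2 -26.5 139
```

```text
12.475 [ 0.4898 -0.0152  0.14  ] F [ 2.4 -4.8  4.1] T [-1.   -0.58  0.05] [-0.18 -0.2   2.01 -0.    1.33 -0.56]
shift mm [ 0.9 61.2 36.6] heading z -68.22 x [-0.001 -0.003 -1.   ]
```

play_rows(plan=[[0,11.1,-14.5,0,1],[0,25.6,-25.6,0,1],[0,42.5,-32.6,0,1],[0,60.6,-35,0,1],[0,78.7,-32.6,0,1],[0,95.6,-25.6,0,1],[0,110.1,-14.5,0,1],[0,121.2,0,0,1]])

```text
time: 13.48
tool_pos: [0.6014, 0.0319, 0.1397]
tool_rot: [0.583, 0.396, 0.588, -0.396]
contact_force: [-4.0, 3.7, 8.3]
gripper_width: 0.241
```

play_rows(plan=[[0,7,16.9,0,1],[0,9.4,35,0,1],[0,7,53.1,0,1],[0,0,70,0,1],[0,-11.1,84.5,0,1],[0,-25.6,95.6,0,1],[0,-42.5,102.6,0,1],[0,-60.6,105,0,1]])

```text
time: 14.48
tool_pos: [0.5864, -0.0902, 0.1403]
tool_rot: [0.587, 0.397, 0.584, -0.396]
contact_force: [5.6, -0.8, 3.6]
gripper_width: 0.244
```

```bash
python3 goto.py 560.2 -26.5 139
python3 - <<'E'
from h import *
import pl
for c in('top','side'):
    pl.heights(c,grab(c))
E
```

```text
14.475 [ 0.5864 -0.0902  0.1403] F [ 5.6 -0.8  3.6] T [-0.06 -1.07  0.02] [-0.28  0.05  1.77  0.    1.32 -0.66]
shift mm [  1.2  -0.7 -68.9] heading z -68.23 x [ 0.004 -0.    -1.   ]
top bench 11111 mean z 0.59 slope [ 0.0002 -0.0007] ctr [ 6.32e-01 -2.05e-02  6.00e-04] std 0.003 rect [650. -50.] [500. 400.] 90.0
top plate 4409 mean z 80.77 slope [ 0.0004 -0.0032] ctr [ 0.7278 -0.0061  0.0808] std 0.0022 rect [709. -34.] [182. 333.] 2.2
top gauge 130 mean z 84.03 slope [ 0.0309 -0.0148] ctr [ 0.7025 -0.2449  0.084 ] std 0.0021 rect [ 702. -245.] [30. 34.] 0.2
side bench 18037 mean z 0.04 slope [-0.0006  0.0004] ctr [ 0.5954 -0.1266  0.    ] std 0.0025 rect [650. -50.] [500. 400.] 90.0
side plate 6241 mean z 80.26 slope [ 0.0004 -0.0017] ctr [ 0.7095 -0.0904  0.0803] std 0.0016 rect [711. -47.] [311. 202.] 86.2
side gauge 253 mean z 82.76 slope [0.0514 0.0664] ctr [ 0.7014 -0.246   0.0828] std 0.0025 rect [ 702. -244.] [36. 30.] 89.8
```

```bash
python3 -c "
import numpy as np
f=lambda a:np.array([-np.sin(np.radians(a)),np.cos(np.radians(a))])*70
print([(f(75/6*k)-f(0)).round(1).tolist() for k in range(1,7)])"
```

```text
[[-15.2, -1.7], [-29.6, -6.6], [-42.6, -14.5], [-53.6, -25.0], [-62.1, -37.7], [-67.6, -51.9]]
```

play_rows(plan=[[0,-15.2,-1.7,0,1],[0,-29.6,-6.6,0,1],[0,-42.6,-14.5,0,1],[0,-53.6,-25,0,1],[0,-62.2,-37.9,0,1],[0,-67.6,-51.9,0,1],[0,-67.6,-51.9,0,1]])

```text
time: 15.45
tool_pos: [0.5025, -0.0662, 0.14]
tool_rot: [0.585, 0.396, 0.586, -0.397]
contact_force: [-1.3, -2.1, 8.3]
gripper_width: 0.238
```

```bash
python3 goto.py 620 -190 240
python3 - <<'E'
from h import *
import pl
for c in('top','side'):
    pl.heights(c,grab(c))
E
```

```text
15.45 [ 0.5025 -0.0662  0.14  ] F [-1.3 -2.1  8.3] T [-0.3   0.06 -0.04] [-0.28 -0.16  1.97 -0.    1.33 -0.66]
shift mm [-100.1   62.9  158.6] heading z -68.18 x [-0.002 -0.001 -1.   ]
top bench 11710 mean z 0.57 slope [ 0.0001 -0.0004] ctr [ 6.276e-01 -2.810e-02  6.000e-04] std 0.0029 rect [650. -50.] [400. 500.] 0.0
top plate 6686 mean z 82.95 slope [ 0.0008 -0.0027] ctr [ 0.7087 -0.043   0.083 ] std 0.0022 rect [704. -33.] [197. 331.] 0.4
top gauge 138 mean z 83.97 slope [ 0.0033 -0.0547] ctr [ 0.7023 -0.2436  0.084 ] std 0.0026 rect [ 702. -244.] [35. 29.] 88.7
side bench 17133 mean z 0.11 slope [0.0001 0.0018] ctr [ 5.971e-01 -1.442e-01  1.000e-04] std 0.0027 rect [650. -50.] [400. 500.] 0.0
side plate 7814 mean z 82.31 slope [ 0.0004 -0.0018] ctr [ 0.7067 -0.059   0.0823] std 0.0016 rect [706. -32.] [201. 336.] 0.2
side gauge 254 mean z 82.7 slope [0.0647 0.0721] ctr [ 0.7014 -0.246   0.0827] std 0.0027 rect [ 702. -244.] [36. 29.] 89.2
```

play_rows(plan=[[0,0,0,0,-0.2],[0,0,0,0,-0.2],[0,0,0,0,-0.2],[-25,0,0,0,-0.2],[-70,0,20,0,-0.2],[-70,30,70,0,-0.2],[-70,60,120,0,-0.2],[-70,90,170,0,-0.2]])

```text
time: 16.55
tool_pos: [0.6516, -0.1922, 0.2088]
tool_rot: [0.585, 0.397, 0.586, -0.397]
contact_force: [0.0, 0.3, 0.9]
gripper_width: 0.6
```

play_rows(plan=[[0,20,40,0,-0.2],[0,34,62,0,-0.2],[0,34,62,0,-0.2],[0,34,62,0,-0.2]])

```text
time: 17.05
tool_pos: [0.7043, -0.2355, 0.2086]
tool_rot: [0.585, 0.396, 0.586, -0.397]
contact_force: [0.1, -0.2, -1.0]
gripper_width: 0.596
```

```bash
cat > wr.py <<'E'
from h import *
import sys
fs=[grab('wrist') for _ in range(4)];f=fs[0];save(f,sys.argv[1]);print(manip.state()['tool_pos'],manip.state()['time'])
h=cv2.cvtColor(f['img'],cv2.COLOR_RGB2HSV)
P=np.mean([pts(g) for g in fs],0);X,Y,Z=np.moveaxis(P,-1,0);ok=f['range_z']>.12
pl=ok&(X>.62)&(X<.8)&(Y>-.2)&(Y<.1)&(abs(Z-.083)<.008)&(h[...,0]>14)&(h[...,2]>120)
pl=cv2.erode(pl.astype(np.uint8),np.ones((7,7)))>0
ga=ok&(abs(X-.702)<.035)&(abs(Y+.244)<.035)&(abs(Z-.083)<.008)&~(h[...,2]>150)
n,l,st,_=cv2.connectedComponentsWithStats(ga.astype(np.uint8));ga=l==1+st[1:,4].argmax()
q=cv2.minAreaRect((P[ga][:,:2]*1000).astype(np.float32));print('gauge rect',q)
ga=cv2.erode(ga.astype(np.uint8),np.ones((7,7)))>0
for n,m in(('plate',pl),('plate near',pl&(Y<-.13)),('gauge',ga)):
    Q=P[m]
    if len(Q)<10: print(n,len(Q));continue
    A=np.c_[Q[:,:2]-[.702,-.244],np.ones(len(Q))];k=np.linalg.lstsq(A,Q[:,2]*1000,rcond=None)[0]
    print(n,len(Q),Q.mean(0).round(4),'median',np.median(Q[:,2]).round(5),'plane@gauge',k.round(2))
E
python3 wr.py w3.png
```

```text
[ 0.70454352 -0.23552197  0.20968438] 17.25
gauge rect ((701.74609375, -242.6068572998047), (34.12299346923828, 47.492149353027344), 81.6053237915039)
plate 15233 [ 0.7135 -0.1205  0.0832] median 0.08319 plane@gauge [ 0.53  0.22 83.16]
plate near 6173 [ 0.7061 -0.1599  0.0832] median 0.08318 plane@gauge [ 0.49  0.45 83.14]
gauge 4
```

View pics/w3.png

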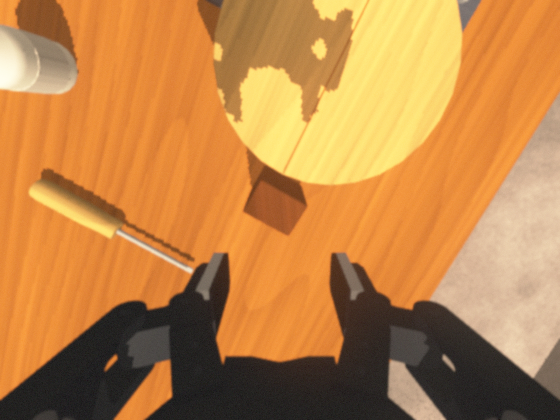

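The wrist view shows the gauge top at about (278,207) and the plate edge just above it. My gauge mask was too thin, so I'll use depth only.

```bash
python3 - <<'E'
import re
s=open('wr.py').read()
s=s.replace("&(abs(Z-.083)<.008)&~(h[...,2]>150)","&(abs(Z-.083)<.008)&(h[...,2]<190)")
s=s.replace("ga=cv2.erode(ga.astype(np.uint8),np.ones((7,7)))>0","print(ga.sum());ga=cv2.morphologyEx(ga.astype(np.uint8),cv2.MORPH_CLOSE,np.ones((5,5)));ga=cv2.erode(ga,np.ones((7,7)))>0;ga&=abs(Z-.083)<.008")
open('wr.py','w').write(s)
E
python3 wr.py w4.png
python3 - <<'E'
from h import *
f=dict(np.load('last_wrist.npz'));P=pts(f);h=cv2.cvtColor(f['img'],cv2.COLOR_RGB2HSV)
print((P[195:222:5,265:295:4,2]*1000).round(1));print(h[207,278])
E
```

```text
[ 0.70488278 -0.23597063  0.20957469] 17.45
gauge rect ((702.5599365234375, -243.50181579589844), (35.60069274902344, 49.39543914794922), 81.65534210205078)
2022
plate 14938 [ 0.7115 -0.1215  0.0832] median 0.08318 plane@gauge [ 0.61  0.14 83.16]
plate near 6223 [ 0.7061 -0.1598  0.0832] median 0.08317 plane@gauge [ 7.100e-01 -3.000e-02  8.318e+01]
gauge 1356 [ 0.7021 -0.2421  0.084 ] median 0.08398 plane@gauge [-0.18 -0.36 83.99]
[[85.2 85.4 85.3 84.8 83.7 83.6 84.4 80.3]
 [83.4 83.9 83.9 84.1 84.7 84.4 83.2 83.4]
 [83.4 84.1 83.7 85.1 84.7 84.3 83.4 83.7]
 [83.9 85.3 83.2 83.3 83.5 84.6 83.2 84.2]
 [85.1 84.7 82.7 83.  83.5 84.3 82.6 84.8]
 [84.1 83.7 82.9 84.1 84.  85.8 84.3 84.9]]
[ 11 188 164]
```

play_rows(plan=[[0,-28,-50,0,-0.2],[0,-55,-100,0,-0.2],[0,-82,-150,0,-0.2],[0,-110,-200,0,-0.2],[0,-124,-232,0,-0.2],[0,-124,-232,0,-0.2],[30,-124,-232,0,-0.2],[55,-124,-232,0,-0.2]])

```text
time: 18.45
tool_pos: [0.5047, -0.0675, 0.1541]
tool_rot: [0.586, 0.397, 0.585, -0.397]
contact_force: [-0.3, 0.5, -1.1]
gripper_width: 0.597
```

play_rows(plan=[[15,0,0,0,-0.2],[15,0,0,0,1],[15,0,0,0,1],[15,0,0,0,1]])

```text
time: 18.95
tool_pos: [0.5043, -0.0671, 0.1401]
tool_rot: [0.586, 0.397, 0.585, -0.397]
contact_force: [-0.1, -0.1, -1.3]
gripper_width: 0.238
```

```bash
python3 goto.py 560.2 -26.5 139;python3 -c "
import numpy as np
f=lambda a:np.array([-np.sin(np.radians(a)),np.cos(np.radians(a))])*70
print([(f(75+29/4*k)-f(75)).round(1).tolist() for k in range(1,5)])"
```

```text
18.95 [ 0.5043 -0.0671  0.1401] F [-0.1 -0.1 -1.3] T [-0.    0.05 -0.05] [-0.28 -0.16  1.97 -0.    1.33 -0.66]
shift mm [  1.1  66.9 -17. ] heading z -68.23 x [ 0.001 -0.001 -1.   ]
[[-1.7, -8.7], [-2.4, -17.5], [-1.9, -26.3], [-0.3, -35.1]]
```

play_rows(plan=[[0,-1.7,-8.7,0,1],[0,-2.4,-17.5,0,1],[0,-1.9,-26.3,0,1],[0,-0.3,-35.1,0,1],[0,-0.3,-35.1,0,1]])

```text
time: 19.58
tool_pos: [0.4908, -0.0334, 0.1399]
tool_rot: [0.586, 0.397, 0.585, -0.396]
contact_force: [0.7, -2.0, 1.9]
gripper_width: 0.234
```

```bash
python3 goto.py 560.2 -26.5 139
```

```text
19.575 [ 0.4908 -0.0334  0.1399] F [ 0.7 -2.   1.9] T [-0.36 -0.22 -0.05] [-0.22 -0.2   2.01  0.    1.33 -0.6 ]
shift mm [ 1.  67.  19.4] heading z -68.17 x [ 0.001  0.001 -1.   ]
```

play_rows(plan=[[0,0,0,0,-0.2],[0,0,0,0,-0.2],[0,0,0,0,-0.2],[-25,0,0,0,-0.2],[-70,0,20,0,-0.2],[-70,31,80,0,-0.2],[-70,62,140,0,-0.2],[-70,93,195,0,-0.2]])

```text
time: 20.58
tool_pos: [0.6422, -0.1755, 0.2093]
tool_rot: [0.585, 0.397, 0.585, -0.397]
contact_force: [0.6, 0.7, 0.7]
gripper_width: 0.6
```

play_rows(plan=[[0,20,45,0,-0.2],[0,31,72,0,-0.2],[0,31,72,0,-0.2],[0,31,72,0,-0.2]])

```text
time: 21.08
tool_pos: [0.696, -0.2291, 0.2087]
tool_rot: [0.585, 0.397, 0.586, -0.397]
contact_force: [0.0, -0.7, -0.5]
gripper_width: 0.603
```

```bash
python3 wr.py w5.png; python3 wr.py w5.png; python3 -c "
from h import *
import pl
for c in('top','side'): pl.heights(c,grab(c))"
```

```text
[ 0.69603962 -0.22874215  0.20958746] 21.275
gauge rect ((702.5759887695312, -243.44110107421875), (35.59882354736328, 49.4212646484375), 81.75894165039062)
1991
plate 16563 [ 0.7147 -0.1166  0.084 ] median 0.08401 plane@gauge [ 0.72 -0.   84.  ]
plate near 6437 [ 0.7091 -0.1589  0.084 ] median 0.08401 plane@gauge [ 0.67  0.37 83.97]
gauge 1331 [ 0.7019 -0.242   0.084 ] median 0.084 plane@gauge [-1.210e+00  6.000e-02  8.399e+01]
[ 0.69630413 -0.22918169  0.20963626] 21.475
gauge rect ((702.54833984375, -243.50967407226562), (35.743125915527344, 49.34846878051758), 81.63726806640625)
1975
plate 16557 [ 0.711  -0.1197  0.084 ] median 0.084 plane@gauge [5.000e-01 2.000e-02 8.399e+01]
plate near 6955 [ 0.7038 -0.1616  0.084 ] median 0.08399 plane@gauge [ 0.59  0.28 83.97]
gauge 1317 [ 0.7019 -0.2419  0.084 ] median 0.084 plane@gauge [ 0.71  0.52 84.  ]
top bench 9513 mean z 0.74 slope [ 0.     -0.0041] ctr [0.6195 0.0476 0.0007] std 0.0033 rect [650. -28.] [456. 400.] 90.0
top plate 6555 mean z 83.79 slope [-0.0005 -0.0028] ctr [ 0.7102 -0.0404  0.0838] std 0.0022 rect [705. -33.] [197. 332.] 0.0
top gauge 295 mean z 526.77 slope [-0.2346  0.0956] ctr [ 0.7003 -0.2428  0.5268] std 0.0027 rect [ 702. -244.] [30. 36.] 0.2
side bench 18189 mean z 0.07 slope [-0.0003  0.0009] ctr [ 5.981e-01 -1.267e-01  1.000e-04] std 0.0026 rect [650. -50.] [400. 500.] 0.0
side plate 6402 mean z 83.06 slope [ 0.0007 -0.0015] ctr [ 0.7131 -0.0477  0.0831] std 0.0016 rect [705. -33.] [196. 335.] 0.2
side gauge 4 mean z 368.0 slope [5.2292 4.9777] ctr [ 0.716  -0.2618  0.368 ] std 0.0045 rect [ 716. -262.] [0. 1.] 87.1
```

Plate and gauge are both at 84.0 mm. Last check: the crank's seating and the bystanders, with the arm raised clear.

play_rows(plan=[[-40,-20,-30,0,-0.2],[-60,-40,-80,0,-0.2],[-60,-60,-120,0,-0.2],[-60,-60,-160,0,-0.2],[-60,-60,-160,0,-0.2],[-60,-60,-160,0,-0.2]])

```text
time: 22.32
tool_pos: [0.5816, -0.1035, 0.2695]
tool_rot: [0.586, 0.396, 0.585, -0.397]
contact_force: [-0.2, 0.6, -0.1]
gripper_width: 0.598
```

Run:
```python
from h import *
f=grab('wrist');P=pts(f);s=manip.state();print(s['tool_pos'],s['contact_force'].round(1));save(grab('side'),'s9.png')
for n,c,r in(('boss',(.5602,-.0265),.02),('knob',(.491,-.036),.022)):
    m=(P[...,2]>.15)&(P[...,2]<.2)&(np.hypot(P[...,0]-c[0],P[...,1]-c[1])<r)&(f['range_z']>.1)
    Q=P[m]
    if len(Q)>20: t=np.percentile(Q[:,2],80);Q=Q[abs(Q[:,2]-t)<.004];print(n,len(Q),np.median(Q[:,2]).round(4),cv2.minAreaRect((Q[:,:2]*1000).astype(np.float32)))
```

```text
[ 0.58171214 -0.10388411  0.26934336] [ 0.1 -0.  -0.2]
boss 892 0.1732 ((560.80517578125, -26.390113830566406), (21.91555404663086, 21.98735237121582), 7.1487345695495605)
knob 751 0.176 ((491.6805725097656, -35.2285041809082), (21.049579620361328, 20.834495544433594), 3.8957509994506836)
```

View pics/s9.png

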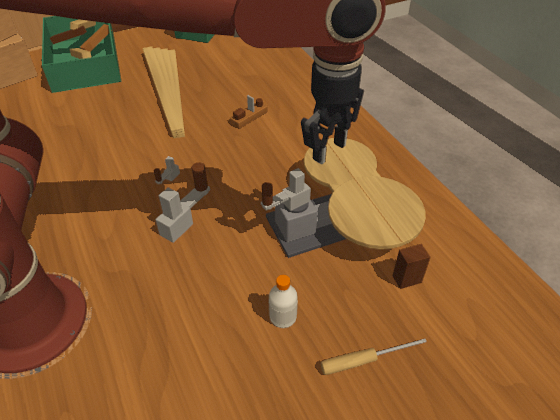

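The side view shows the crank seated on the jack at (295,190). The bottle, chisel and plane are where they were, and the gripper is clear.

```bash
python3 -c "
from plant import manip
print(manip.job_done())"
```

```text
the job is handed in; nothing more can be done
None
```

The job is done and handed in at about 22 s. The middle-sized crank is seated on the jack's blade, the plate is level with the gauge post, and the gripper is clear of everything.

- **Fitting:** the blade's heading came from the top and wrist cameras (69° and 67° clockwise from world x). I turned the crank to 68°, and it dropped straight home with no contact load, so no searching by feel was needed.
- **Winding:** I wound by the knob for about 1.3 turns in all. I let go once to measure (0.8 mm still to go), then gripped again to finish. The highest contact force at the readings was about 10 N.
- **Crank seating, last check:** boss top at 173.2 mm and knob top at 176.0 mm, as expected for fully home.
- **Height, last check:** the wrist camera put both the plate and the gauge top at 84.0 mm, within about 0.05 mm.
- **Other things on the bench:** the last side picture shows the bottle, chisel and plane where they stood.
- **Checks that disagreed or failed:** the side camera read the gauge about 1.3 mm lower throughout. I didn't trust it, because its gauge mask probably picked up the post's side face. In the last height check, the arm blocked the gauge in the top and side views, so only the wrist camera confirms the final level there.

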